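# Point out the small ramekin, its lid and the clip

## Task

Show me what to take from the clear riser to pack one small portion of dip: point down at the small ramekin, then at the small pink lid that fits it, then at the steel clip, each time holding your fingertips still two to five centimetres above its middle for two full seconds. Between one thing and the next lift the fingertips higher than the top of the pepper mill, and do not come down over the larger ramekin or the larger lid, so that I cannot mistake which you mean. Touch and move nothing on the riser, nor the riser itself, and finish still pointing at the clip.

Things in the scene. Friction and masses are not known exactly. Their poses are not given: they have to be found in the camera images.
- riser: clear acrylic riser (a low see-through shelf with a panel foot at each end), 250 mm deep (its x) by 570 mm wide (its y), flat top 80 mm above the table; origin on the table under its centre. It may be turned a little. Everything below stands loose on its top, in two rows along its width; which thing stands where changes, but the jar and the mill are always at the two ends of the far row. Neighbours stand at least 100 mm apart, centre to centre.
- ramekin_small: smaller of two open round clear-glass ramekins: 64 mm across the rim, 36 mm high, upright; origin at the centre of its underside, z up
- lid_small: smaller of two flat round pink silicone lids, the one that fits the small ramekin: 70 mm across, 7 mm thick, with a knob 18 mm across in the middle whose top is 21 mm above the underside; lies flat, knob up; origin at the centre of its underside, z up
- clip: steel spring clip with flat jaws and two wire loops, lying flat: about 65 mm long (its x, loops to -x), 36 mm wide, highest part 21 mm above its underside; origin on its underside, about the middle of its length, z up
- ramekin_large: larger glass ramekin, same shape: 94 mm across the rim, 50 mm high; origin at the centre of its underside
- lid_large: larger pink silicone lid, same shape: 100 mm across, 7 mm thick, knob top 21 mm above the underside; origin at the centre of its underside
- chopstick_rest: green ceramic chopstick rest, a small bar with raised ends, 56 by 20 mm, 15 mm high; origin at the centre of its underside
- spice_jar: amber glass spice jar with a steel cap, 44 mm across, 75 mm high; origin at the centre of its underside
- mill: aluminium pepper mill with a ridged twist top, 48 mm across, 125 mm high, the tallest thing on the riser; origin at the centre of its underside

How it is judged:
By the outcome, as a careful person would: the job done as asked, in the order asked, and still so for the second after the job is handed in, with the robot touching nothing.
It also fails if it takes over 61 s, if anything falls off the work surface, if the arm or the gripper's body presses on something with over 40 N, if the wrist force passes 120 N, or if a joint passes its speed limit or range.

## Robot

A 6-joint arm with a two-finger parallel gripper is mounted at the origin on the work surface. World frame = base frame: x ahead of the robot, y to its left, z up, the work surface at z = 0. Lengths are in mm, angles in rad, forces in N, time in s.
With the tool pointing down it reaches from about 350 to 975 mm from the base axis. Payload 7.1 kg.
Tool frame: the origin (TCP) lies at the very end of the fingers, on their centre line; the grasp point (between the pads) lies 19 mm behind it (ctrl.grip_point_offset is the distance from the TCP to the grasp point, in mm); z points along the fingers, y is the direction in which the jaws open and shut (so a half turn about z gives the same grasp; the last joint's range is limited). The gripper opens to 88 mm and grips with 3 to 60 N. Pads are 20 mm wide; open, the fingers measure 115 mm over their backs; the gripper's body (75 mm by 178 mm) begins 61 mm behind the grasp point.
Start: joints at [-1.136, 0.423, 1.63, -0, 1.089, -0.019], TCP at [274.004, -561.717, 222.675] pointing down, gripper open.
Joint ranges: [-3, 3], [-0.9, 2.11], [0.09, 2.58], [-1.31, 4.45], [0.11, 2.69], [-2.54, 2.54]. Speed limits (rad/s): [2.39, 2.39, 3.01, 3.14, 3.14, 3.14].

## Interface

Orientations are given as a rotation vector (axis times angle).
In Python, from workcell import ctrl gives the robot as it stands.
- The arm moves only by the tool move_arm, never from a script. Its argument "increments" is one flat list of numbers, 5 for each row, row after row: the closure in counts, from 0 (fully open) to 255 (shut), then the shift along the tool's x, y, z in mm, then the turn about the tool's z in degrees. In form: [grip, dx, dy, dz, yaw, grip, dx, dy, dz, yaw, ...]. A call has 1 to 12 rows; each row is the pose to reach, as a shift and turn from the pose measured when the call began, along the tool's axes at that moment; what a row does not reach only later rows make up. A row lasts 1/8 s, in which the tool goes at most 62.5 mm and 10.7 degrees, less where a joint would pass 70% of its speed; a pose out of reach is approached as far as the arm can. A call with a gripper value outside its range is refused whole. The fingers move at their own pace and stop on an object; the grip force is fixed at half the most. Time passes only in rows, so rows that repeat a pose let the fingers close. It gives the time, the measured TCP pose, the force and the opening at its end, in the units of the state.
- ctrl.get_obs(): the state, without advancing time (a new reading comes with each control period).
- ctrl.get_image(name): name is "scene" or "side" or "wrist"; returns a dict with "frame" (384x512x3 uint8, red, green, blue), "vertical_fov" (degrees; the focal length in pixels is half the picture's height over the tangent of half this angle, whatever the lens; pixels are square), "cx", "cy" (the principal point, pixels), "pose" (4x4, takes a point from camera to world coordinates); the wrist camera has in their place "mount" (4x4, takes a point from camera to tool coordinates, whose origin is the TCP and whose axes are the flange's). Camera axes: x right, y down, z forward; pixel columns grow to the right and rows downward; lengths in mm; the calibration is good to about 2 mm. The wrist camera is an equidistant fisheye: a pixel r from the principal point sees the ray r / f radians off the axis. A picture is of the moment at which its call begins: read the wrist's pose just before it. There is no depth.
- ctrl.close_job(): hands the job in, once; it reports no verdict.
The state is a dict: "t": time; "qpos": joint angles; "qvel": joint speeds; "joint_torque": joint torques, N m; "ee_pos": TCP position; "orientation": TCP orientation; "ft_force": force on the tool from outside, world axes, zero at the start; "moment": the same for the moment, N m; "width": finger opening in mm.
Only numpy, scipy, OpenCV 4.12 (cv2) and the standard library are available. Lean on these libraries where they do the work, as an engineer would, in place of code of your own. Each camera call takes 0.05 s, during which the arm holds its last target.

## Working session

There is one attempt and no reset: what is moved stays moved. The work goes in short steps, Python scripts to look and compute and a tool call to move; the robot and the scene stay as the last step left them, time stands still between calls to the robot, and variables do not carry over. Pictures are saved under pics/ and viewed, and the job is handed in when it is done.

Besides the shell and the picture viewer there is one more tool, called as name(argument=value, ...) on one line, values as JSON. move_arm: Moves the arm, as the interface text tells. Its arguments: {"type":"object","properties":{"increments":{"type":"array","items":{"type":"number"}}},"required":["increments"]}

```bash
mkdir -p pics; ls; cat > h.py <<'E'
import numpy as np,cv2
from workcell import ctrl
E
python3 - <<'E'
from h import *
o=ctrl.get_obs();print(o)
for n in("scene","side","wrist"):
    d=ctrl.get_image(n);cv2.imwrite(f"pics/{n}0.png",d["frame"][:,:,::-1])
    np.save(f"{n}0.npy",{k:v for k,v in d.items()},allow_pickle=True)
    print(n,{k:np.round(v,3).tolist() for k,v in d.items() if k!="frame"})
E
```

```text
pics
{'t': 0.0, 'qpos': array([-1.13598026e+00,  4.23818394e-01,  1.63070696e+00, -1.45129743e-05,
        1.08860530e+00, -1.90239827e-02]), 'qvel': array([-1.29080785e-04,  1.06722843e-03, -3.97092844e-05, -6.01584009e-04,
        7.91553501e-05, -6.00444693e-04]), 'joint_torque': array([-1.42357883e-03, -5.44630587e+01, -2.73669469e+01,  6.41439599e-02,
        2.25898437e-02, -9.70142742e-05]), 'ee_pos': array([ 273.77865963, -561.21177757,  221.90905446]), 'orientation': array([-3.05958846e+00, -7.06460237e-01,  5.18150048e-04]), 'ft_force': array([-0.49484597, -0.28626811,  0.2991613 ]), 'moment': array([ 0.00592971, -0.01204117,  0.00396935]), 'width': 87.75464043630042}
scene {'vertical_fov': 43.864, 'cx': 262.625, 'cy': 197.193, 'pose': [[0.121, 0.643, -0.756, 1151.09], [0.993, -0.075, 0.095, -46.038], [0.005, -0.762, -0.648, 608.236], [0.0, 0.0, 0.0, 1.0]]}
side {'vertical_fov': 54.414, 'cx': 255.725, 'cy': 198.304, 'pose': [[-0.924, -0.262, 0.28, 359.98], [-0.383, 0.621, -0.684, 480.026], [0.005, -0.739, -0.674, 549.367], [0.0, 0.0, 0.0, 1.0]]}
wrist {'vertical_fov': 65.706, 'cx': 254.882, 'cy': 193.841, 'mount': [[-0.001, -0.964, -0.266, 72.852], [1.0, -0.001, 0.001, -0.123], [-0.001, -0.266, 0.964, -162.537], [0.0, 0.0, 0.0, 1.0]]}
```

View pics/scene0.png

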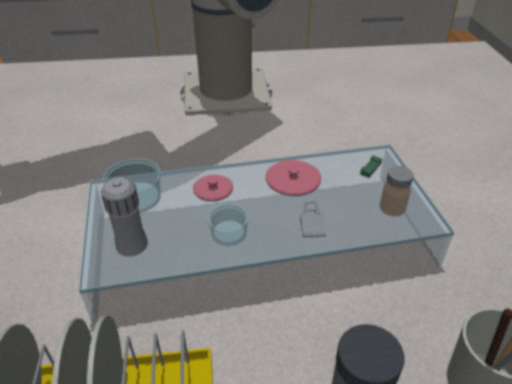

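View pics/side0.png

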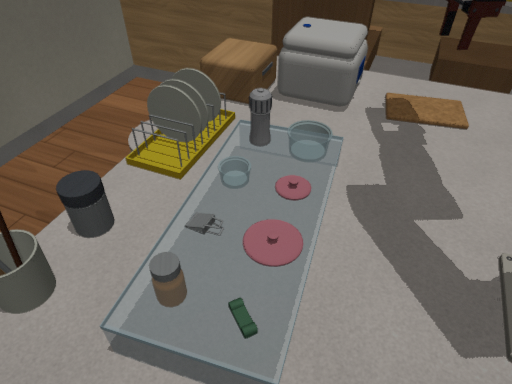

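View pics/wrist0.png

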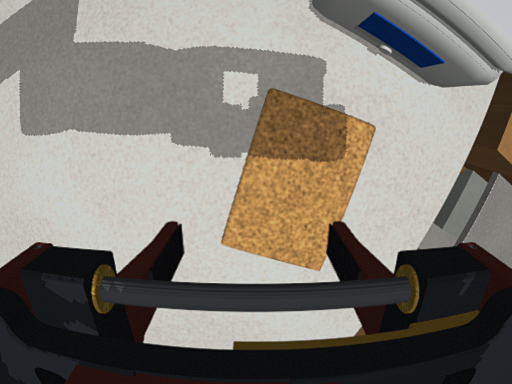

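Both views show the full layout. From the robot, the near row holds the large ramekin, small lid (scene 213,187), large lid and rest. The far row holds the mill, small ramekin (228,224), clip (312,220) and jar. Next I'll measure them.

```bash
cat > h.py <<'E'
import numpy as np,cv2
from workcell import ctrl
def load(n): return np.load(f"{n}0.npy",allow_pickle=True).item()
def ray(d,u,v):
    f=192/np.tan(np.radians(d["vertical_fov"])/2)
    r=np.array([(u-d["cx"])/f,(v-d["cy"])/f,1.]);P=np.asarray(d["pose"])
    return P[:3,3],P[:3,:3]@(r/np.linalg.norm(r))
def plane(d,u,v,z):
    c,r=ray(d,u,v);return c+r*(z-c[2])/r[2]
def tri(a,pa,b,pb):
    A=np.zeros((3,3));y=np.zeros(3);L=[ray(a,*pa),ray(b,*pb)]
    for c,r in L:
        M=np.eye(3)-np.outer(r,r);A+=M;y+=M@c
    p=np.linalg.solve(A,y);return p,[np.linalg.norm((np.eye(3)-np.outer(r,r))@(p-c)) for c,r in L]
E
python3 - <<'E'
from h import *
D={n:load(n) for n in("scene","side")}
for n in D:
    im=D[n]["frame"].astype(int)
    m=((im[...,0]-im[...,1]>45)&(im[...,0]-im[...,2]>20)&(im[...,2]>=im[...,1]-5)).astype(np.uint8)
    k,l,s,c=cv2.connectedComponentsWithStats(m)
    for i in range(1,k):
        if s[i,4]>150:
            ct=max(cv2.findContours((l==i).astype(np.uint8),0,1)[0],key=len)[:,0].astype(float)
            W=np.array([plane(D[n],*p,84)[:2] for p in ct],np.float32)
            print(n,c[i],s[i,4],cv2.minEnclosingCircle(W))
def crop(n,x0,y0,x1,y1,s,f):
    c=cv2.resize(D[n]["frame"][y0:y1,x0:x1,::-1],None,fx=s,fy=s,interpolation=cv2.INTER_CUBIC)
    cv2.imwrite(f,c)
crop("scene",200,190,340,250,5,"pics/c1.png")
crop("side",175,145,265,245,6,"pics/c2.png")
crop("scene",70,140,270,260,4,"pics/c3.png")
E
```

```text
scene [292.97925608 176.99856938] 1398 ((487.6264953613281, 92.19763946533203), 49.45883560180664)
scene [212.58890469 187.0227596 ] 703 ((500.98321533203125, -52.115509033203125), 33.85193634033203)
side [292.98811545 186.97453311] 589 ((500.1919860839844, -51.29579162597656), 34.32038497924805)
side [272.72457421 242.00681265] 2055 ((487.9923095703125, 92.49606323242188), 49.19794845581055)
```

View pics/c1.png

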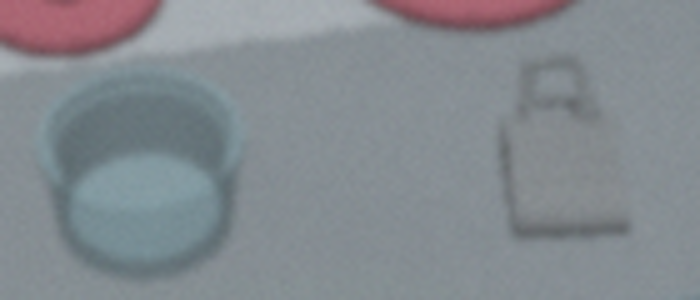

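View pics/c2.png

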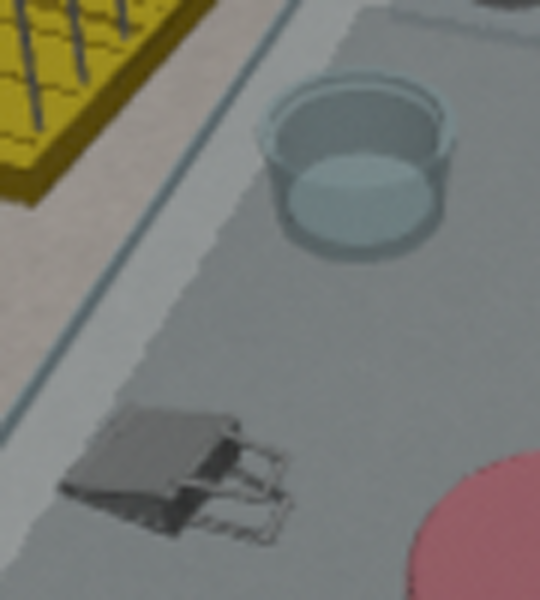

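View pics/c3.png

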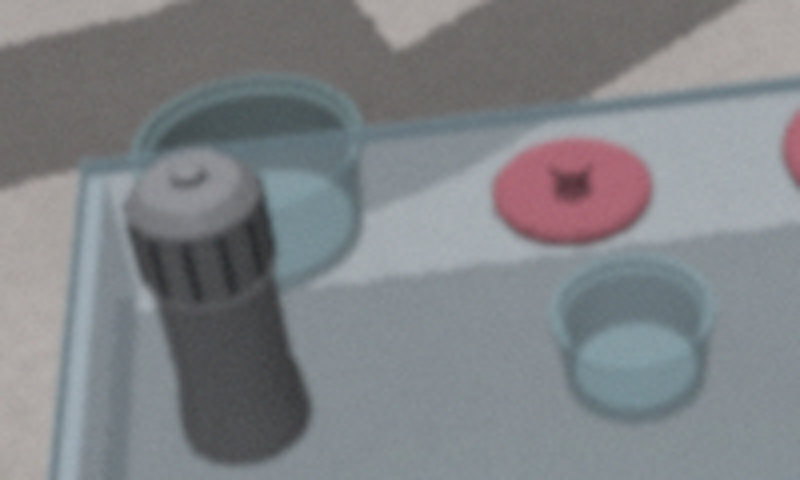

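```bash
python3 - <<'E'
from h import *
a,b=load("scene"),load("side")
S=lambda x,y:(200+x/5,190+y/5)
T=lambda x,y:(175+x/6,145+y/6)
print("ram rim",plane(a,*S(141.5,137),116),plane(b,*T(355,132),116),tri(a,S(141.5,137),b,T(355,132)))
print("rim l/r",plane(a,*S(40,140),116),plane(a,*S(243,140),116),plane(b,*T(253,130),116),plane(b,*T(457,130),116))
for z in(82,):
  print("tip",[plane(a,*S(*p),z)[:2].round(1) for p in((512,233),(630,228))],[plane(b,*T(*p),z)[:2].round(1) for p in((60,487),)])
print("loopend",[plane(a,*S(*p),z)[:2].round(1) for z in(83,98) for p in((525,62),(578,60))],
 [plane(b,*T(*p),98)[:2].round(1) for p in((287,460),)],[plane(b,*T(*p),83)[:2].round(1) for p in((272,543),(290,497))])
print("jaw back top",[plane(a,*S(*p),100)[:2].round(1) for p in((503,118),(612,115))],[plane(b,*T(*p),100)[:2].round(1) for p in((170,495),(238,425))])
print("mill top",tri(a,(70+187/4,140+178/4),b,(260,93)))
print("mill base",plane(a,70+245/4,140+430/4,80))
print("jar top",tri(a,(400,175),b,(166,266)))
print("large ram rim",plane(a,70+248/4,140+130/4,130),plane(b,310,133,130))
# corners of riser
for n,d,ps in(("sc",a,((91,182),(390,147),(452,233),(82,291))),("si",b,((345,135),(240,122),(98,322),(275,383)))):
  print(n,[plane(d,*p,80)[:2].round() for p in ps])
E
```

```text
ram rim [617.61446544 -31.01323019 116.        ] [611.30076275 -24.99660319 116.        ] (array([613.62535635, -30.53777697, 111.81682892]), [np.float64(0.5129064122634454), np.float64(0.5129064122633907)])
rim l/r [615.39517506 -61.62838211 116.        ] [ 6.22507072e+02 -5.57022433e-01  1.16000000e+02] [641.40913986 -13.37632338 116.        ] [582.04187893 -38.5008514  116.        ]
tip [array([637.9,  81.4]), array([640. , 118.4])] [array([638.6, 118.5])]
loopend [array([559.7, 100.4]), array([560.8, 118.3]), array([576.6,  96.2]), array([577.6, 113.6])] [array([575.9,  97.3])] [array([572.7, 115. ]), array([575.9,  97.3])]
jaw back top [array([604.7,  83.7]), array([607.3, 118.3])] [array([598.6, 123.4]), array([593.8,  92. ])]
mill top (array([ 621.30757433, -180.16590483,  195.04292929]), [np.float64(1.7732521903274985), np.float64(1.7732521903273823)])
mill base [ 628.71565481 -180.70902067   80.        ]
jar top (array([585.32464866, 243.21653625, 148.44778286]), [np.float64(0.5974630269553091), np.float64(0.597463026955309)])
large ram rim [ 505.95226638 -181.49952299  130.        ] [ 507.55633744 -173.64351913  130.        ]
sc [array([ 458., -265.]), array([413., 298.]), array([655., 318.]), array([ 705., -241.])]
si [array([ 449., -275.]), array([ 694., -233.]), array([657., 319.]), array([406., 301.])]
```

```bash
python3 - <<'E'
from h import *
from scipy.spatial.transform import Rotation as R
a,b=load("scene"),load("side")
for d,p in((a,(200+141/5,190+64/5)),(b,(175+357/6,145+68/6))):
    f=plane(d,*p,116); c=np.asarray(d["pose"])[:3,3]; h=(c-f)[:2];print("far",f[:2],"centre",f[:2]+32*h/np.linalg.norm(h))
for d,p in((a,(200+145/5,190+275/5)),(b,(175+360/6,145+260/6))):
    f=plane(d,*p,80); c=np.asarray(d["pose"])[:3,3]; h=(c-f)[:2];print("near base",f[:2],"centre(base r 26)",f[:2]-26*h/np.linalg.norm(h))
o=ctrl.get_obs();M=R.from_rotvec(o["orientation"]).as_matrix();print(M.round(4),o["ee_pos"],o["qpos"])
E
```

```text
far [583.89664981 -28.9244172 ] centre [615.88209404 -29.88948582]
far [625.15120467 -56.27181799] centre [610.96792151 -27.58672641]
near base [640.725399   -32.98185847] centre(base r 26) [614.73390232 -32.31695222]
near base [602.42589377  -6.8747586 ] centre(base r 26) [614.0150239 -30.1490376]
[[ 8.988e-01  4.384e-01 -5.000e-04]
 [ 4.384e-01 -8.988e-01  1.100e-03]
 [ 0.000e+00 -1.200e-03 -1.000e+00]] [ 273.84625596 -561.33685411  222.07426914] [-1.13597141e+00  4.23676827e-01  1.63051138e+00 -3.25426283e-06
  1.08856931e+00 -1.89947705e-02]
```

```bash
python3 - <<'E'
from h import *
from scipy.spatial.transform import Rotation as R
b=load("side")
for p in((280,85),(355,105),(365,60)):print("toaster base",plane(b,*p,0)[:2].round())
for p in((292,40),(360,50)):print(" top z200",plane(b,*p,200)[:2].round())
o=ctrl.get_obs();M=R.from_rotvec(o["orientation"]).as_matrix()
for P in((274,-561,300),(614,-30,300),(614,-30,140)):print(P,(M.T@(np.array(P)-o["ee_pos"])).round(1))
E
```

```text
toaster base [ 726. -616.]
toaster base [ 472. -579.]
toaster base [ 507. -933.]
 top z200 [ 652. -474.]
 top z200 [ 476. -476.]
(274, -561, 300) [  0.3  -0.3 -77.9]
(614, -30, 300) [ 538.7 -328.5  -77.5]
(614, -30, 140) [ 538.7 -328.3   82.5]
```

move_arm(increments=[255, 0, 0, -30, 0, 255, 0, 0, -60, 0, 255, 0, 0, -78, 0, 255, 30, -18, -78, 0, 255, 65, -40, -78, 0, 255, 100, -61, -78, 0, 255, 135, -82, -78, 0, 255, 170, -104, -78, 0, 255, 205, -125, -78, 0, 255, 240, -146, -78, 0, 255, 265, -162, -78, 0, 255, 275, -168, -78, 0])

```text
t: 1.65
ee_pos: [447.8, -288.6, 300.0]
orientation: [-3.059, -0.709, 0.001]
ft_force: [0.5, -0.2, -0.6]
width: 0.7
```

move_arm(increments=[255, 25, -15, 0, 0, 255, 55, -33, 0, 0, 255, 85, -52, 0, 0, 255, 115, -70, 0, 0, 255, 145, -88, 0, 0, 255, 175, -107, 0, 0, 255, 205, -125, 0, 0, 255, 230, -140, 0, 0, 255, 250, -152, 0, 0, 255, 260, -158, 0, 0, 255, 263, -160, 0, 0, 255, 263, -160, 0, 0])

```text
t: 3.15
ee_pos: [613.3, -29.6, 300.1]
orientation: [-3.059, -0.709, 0.002]
ft_force: [-0.9, -0.5, -0.0]
width: 0.6
```

```bash
cat > d.py <<'E'
import sys
from h import *
from scipy.spatial.transform import Rotation as R
o=ctrl.get_obs();M=R.from_rotvec(o["orientation"]).as_matrix()
print(o["t"],o["ee_pos"].round(1),(M.T@(np.array(list(map(float,sys.argv[1:4])))-o["ee_pos"])).round(1))
for n in sys.argv[5:]:
    cv2.imwrite(f"pics/{n}_{sys.argv[4]}.png",ctrl.get_image(n)["frame"][:,:,::-1])
E
python3 d.py 614 -30 140 r wrist
```

```text
3.15 [613.3 -29.6 300.1] [  0.6   0.9 160.1]
```

View pics/wrist_r.png

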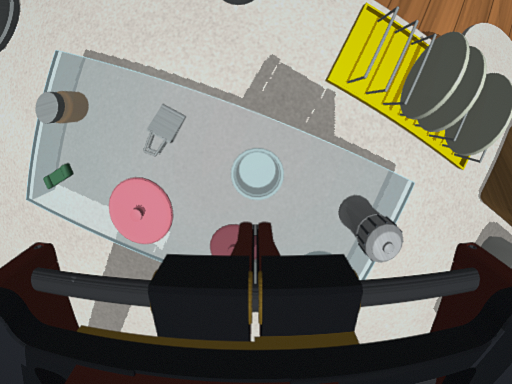

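The wrist view shows the small ramekin rim centred near (257,173). The fingertips are shut at (255,225), and the small lid is partly hidden behind them. I'll cross-check the positions from this view.

```bash
python3 - <<'E'
from h import *
from scipy.spatial.transform import Rotation as R
d=load("wrist");o=ctrl.get_obs();M=R.from_rotvec(o["orientation"]).as_matrix();m=np.asarray(d["mount"])
f=192/np.tan(np.radians(d["vertical_fov"])/2)
def p(u,v,z):
    x,y=u-d["cx"],v-d["cy"];r=np.hypot(x,y);t=r/f
    q=np.array([np.sin(t)*x/r,np.sin(t)*y/r,np.cos(t)])
    c=M@m[:3,3]+o["ee_pos"];q=M@m[:3,:3]@q
    return (c+q*(z-c[2])/q[2]).round(1)
print("rim",p(257.5,173,116),p(233,173,116),p(283,173,116),"base",p(257,170,80))
print("clip tip",p(160,106,82),p(186,114,82),"loop end",p(149,151,90),"lid large knob",p(139,212,101))
E
```

```text
rim [617.1 -31.1 116. ] [604.3  -4.9 116. ] [630.5 -58.4 116. ] base [613.9 -32.2  80. ]
clip tip [636.6 119.8  82. ] [641.   82.8  82. ] loop end [577.5 107.8  90. ] lid large knob [496.8  88.6 101. ]
```

move_arm(increments=[255, 1, 1, 15, 0, 255, 1, 1, 35, 0, 255, 1, 1, 55, 0, 255, 1, 1, 75, 0, 255, 1, 1, 95, 0, 255, 1, 1, 115, 0, 255, 1, 1, 135, 0, 255, 1, 1, 148, 0, 255, 1, 1, 156, 0, 255, 1, 1, 160, 0, 255, 1, 1, 160, 0, 255, 1, 1, 160, 0])

```text
t: 4.7
ee_pos: [614.8, -30.0, 140.8]
orientation: [-3.059, -0.709, 0.0]
ft_force: [0.1, -0.5, -0.1]
width: 0.7
```

```bash
python3 d.py 614 -30 140 r2 scene side
```

```text
4.7 [614.8 -30.  140.8] [-0.7 -0.4  0.8]
```

View pics/scene_r2.png

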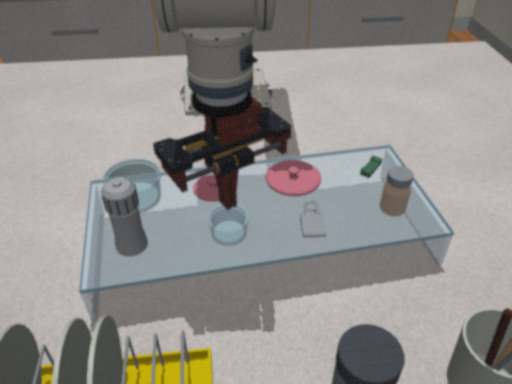

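View pics/side_r2.png

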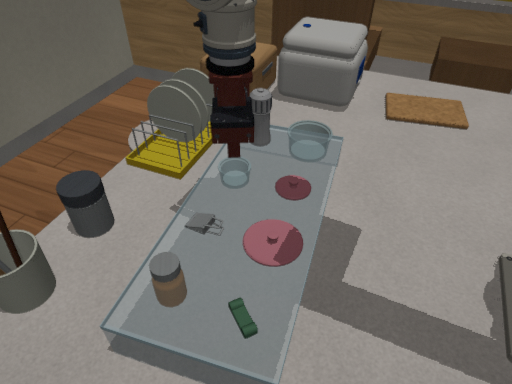

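Both views show the fingertips over the small ramekin (scene 229,205; side 234,160) with nothing disturbed, so I'll hold here.

move_arm(increments=[255, 0, 0, 0, 0, 255, 0, 0, 0, 0, 255, 0, 0, 0, 0, 255, 0, 0, 0, 0, 255, 0, 0, 0, 0, 255, 0, 0, 0, 0, 255, 0, 0, 0, 0, 255, 0, 0, 0, 0, 255, 0, 0, 0, 0, 255, 0, 0, 0, 0, 255, 0, 0, 0, 0, 255, 0, 0, 0, 0])

```text
t: 6.3
ee_pos: [614.7, -30.1, 140.7]
orientation: [-3.059, -0.709, 0.0]
ft_force: [0.5, 0.4, -0.9]
width: 0.2
```

move_arm(increments=[255, 0, 0, 0, 0, 255, 0, 0, 0, 0, 255, 0, 0, 0, 0, 255, 0, 0, 0, 0, 255, 0, 0, 0, 0, 255, 0, 0, 0, 0, 255, 0, 0, 0, 0, 255, 0, 0, 0, 0, 255, 0, 0, 0, 0, 255, 0, 0, 0, 0, 255, 0, 0, 0, 0, 255, 0, 0, 0, 0])

```text
t: 7.8
ee_pos: [614.7, -30.0, 140.7]
orientation: [-3.059, -0.709, 0.0]
ft_force: [-0.3, 0.2, -0.8]
width: 0.5
```

move_arm(increments=[255, 0, 0, -10, 0, 255, 0, 0, -30, 0, 255, 0, 0, -50, 0, 255, 0, 0, -70, 0, 255, 0, 0, -90, 0, 255, 0, 0, -110, 0, 255, 0, 0, -130, 0, 255, 0, 0, -145, 0, 255, 0, 0, -155, 0, 255, 0, 0, -160, 0, 255, 0, 0, -160, 0, 255, 0, 0, -160, 0])

```text
t: 9.3
ee_pos: [614.4, -30.2, 300.0]
orientation: [-3.059, -0.708, 0.002]
ft_force: [-0.1, 0.8, 0.8]
width: 0.4
```

```bash
python3 d.py 500.5 -51.7 300; python3 d.py 500.5 -51.7 126
```

```text
9.3 [614.4 -30.2 300. ] [-111.8  -30.8    0.2]
9.3 [614.4 -30.2 300. ] [-111.6  -30.5  174.2]
```

move_arm(increments=[255, -15, -4, 0, 0, 255, -35, -10, 0, 0, 255, -55, -15, 0, 0, 255, -75, -21, 0, 0, 255, -93, -26, 0, 0, 255, -105, -29, 0, 0, 255, -110, -30, 0, 0, 255, -112, -31, 0, 0, 255, -112, -31, 0, 0, 255, -112, -31, 0, 0])

```text
t: 10.55
ee_pos: [500.6, -51.5, 300.1]
orientation: [-3.059, -0.709, 0.002]
ft_force: [-0.0, 0.4, -1.1]
width: 0.5
```

```bash
python3 d.py 500.5 -51.7 126
```

```text
10.55 [500.6 -51.5 300.1] [  0.    0.4 174.1]
```

move_arm(increments=[255, 0, 0, 15, 0, 255, 0, 0, 35, 0, 255, 0, 0, 57, 0, 255, 0, 0, 79, 0, 255, 0, 0, 101, 0, 255, 0, 0, 123, 0, 255, 0, 0, 143, 0, 255, 0, 0, 158, 0, 255, 0, 0, 168, 0, 255, 0, 0, 174, 0, 255, 0, 0, 174, 0, 255, 0, 0, 174, 0])

```text
t: 12.05
ee_pos: [500.7, -51.3, 126.6]
orientation: [-3.059, -0.709, 0.0]
ft_force: [0.4, 0.3, 0.5]
width: 0.8
```

```bash
python3 d.py 500.5 -51.7 126 l scene side
```

```text
12.05 [500.7 -51.3 126.6] [-0.3  0.2  0.6]
```

View pics/scene_l.png

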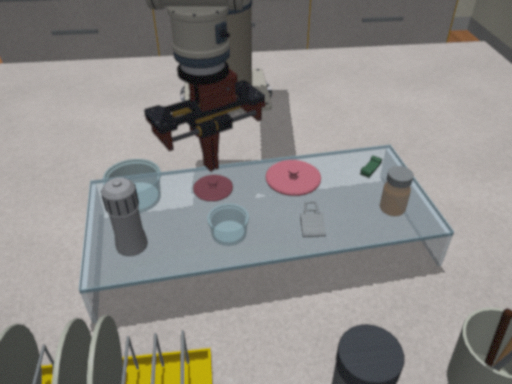

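View pics/side_l.png

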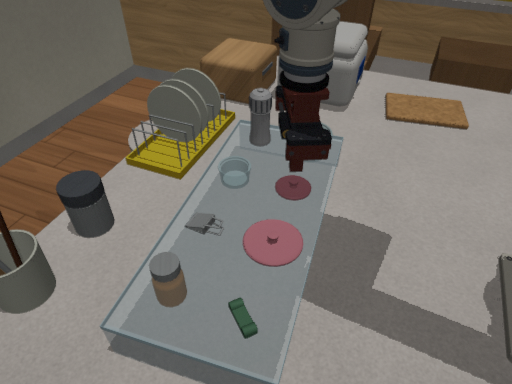

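The fingertips are above the small lid in both views (scene 210,168; side 296,168), and nothing is touched. I'll hold here, then lift.

move_arm(increments=[255, 0, 0, 0, 0, 255, 0, 0, 0, 0, 255, 0, 0, 0, 0, 255, 0, 0, 0, 0, 255, 0, 0, 0, 0, 255, 0, 0, 0, 0, 255, 0, 0, 0, 0, 255, 0, 0, 0, 0, 255, 0, 0, 0, 0, 255, 0, 0, 0, 0, 255, 0, 0, 0, 0, 255, 0, 0, 0, 0])

```text
t: 13.65
ee_pos: [500.7, -51.4, 126.6]
orientation: [-3.059, -0.709, 0.0]
ft_force: [-1.2, 0.2, 0.5]
width: 0.6
```

move_arm(increments=[255, 0, 0, 0, 0, 255, 0, 0, 0, 0, 255, 0, 0, 0, 0, 255, 0, 0, 0, 0, 255, 0, 0, 0, 0, 255, 0, 0, 0, 0, 255, 0, 0, 0, 0, 255, 0, 0, 0, 0, 255, 0, 0, 0, 0, 255, 0, 0, 0, 0, 255, 0, 0, 0, 0, 255, 0, 0, 0, 0])

```text
t: 15.15
ee_pos: [500.7, -51.4, 126.6]
orientation: [-3.059, -0.709, 0.0]
ft_force: [-0.7, -0.3, 0.1]
width: 0.4
```

move_arm(increments=[255, 0, 0, -10, 0, 255, 0, 0, -30, 0, 255, 0, 0, -52, 0, 255, 0, 0, -74, 0, 255, 0, 0, -96, 0, 255, 0, 0, -118, 0, 255, 0, 0, -140, 0, 255, 0, 0, -157, 0, 255, 0, 0, -168, 0, 255, 0, 0, -174, 0, 255, 0, 0, -174, 0, 255, 0, 0, -174, 0])

```text
t: 16.65
ee_pos: [500.4, -51.5, 299.9]
orientation: [-3.059, -0.709, 0.002]
ft_force: [0.4, -0.0, -0.3]
width: 0.4
```

```bash
python3 d.py 607 103 300
```

```text
16.65 [500.4 -51.5 299.9] [163.7 -91.9  -0. ]
```

move_arm(increments=[255, 15, -8, 0, 0, 255, 35, -20, 0, 0, 255, 57, -32, 0, 0, 255, 80, -45, 0, 0, 255, 103, -58, 0, 0, 255, 125, -70, 0, 0, 255, 143, -80, 0, 0, 255, 156, -88, 0, 0, 255, 162, -91, 0, 0, 255, 164, -92, 0, 0, 255, 164, -92, 0, 0, 255, 164, -92, 0, 0])

```text
t: 18.15
ee_pos: [607.0, 102.7, 300.1]
orientation: [-3.059, -0.708, 0.002]
ft_force: [-0.3, 0.1, -0.0]
width: 0.2
```

```bash
python3 d.py 607 103 126
```

```text
18.15 [607.  102.7 300.1] [2.000e-01 1.000e-01 1.741e+02]
```

move_arm(increments=[255, 0, 0, 15, 0, 255, 0, 0, 35, 0, 255, 0, 0, 57, 0, 255, 0, 0, 79, 0, 255, 0, 0, 101, 0, 255, 0, 0, 123, 0, 255, 0, 0, 143, 0, 255, 0, 0, 158, 0, 255, 0, 0, 168, 0, 255, 0, 0, 174, 0, 255, 0, 0, 174, 0, 255, 0, 0, 174, 0])

```text
t: 19.65
ee_pos: [607.2, 103.1, 126.7]
orientation: [-3.059, -0.708, 0.0]
ft_force: [0.3, 0.1, 0.6]
width: 0.6
```

move_arm(increments=[255, 0, 0, 0, 0, 255, 0, 0, 0, 0, 255, 0, 0, 0, 0, 255, 0, 0, 0, 0, 255, 0, 0, 0, 0, 255, 0, 0, 0, 0, 255, 0, 0, 0, 0, 255, 0, 0, 0, 0, 255, 0, 0, 0, 0, 255, 0, 0, 0, 0, 255, 0, 0, 0, 0, 255, 0, 0, 0, 0])

```text
t: 21.15
ee_pos: [607.2, 103.0, 126.6]
orientation: [-3.059, -0.708, 0.001]
ft_force: [-0.3, 0.5, 0.4]
width: 0.5
```

move_arm(increments=[255, 0, 0, 0, 0, 255, 0, 0, 0, 0, 255, 0, 0, 0, 0, 255, 0, 0, 0, 0, 255, 0, 0, 0, 0, 255, 0, 0, 0, 0, 255, 0, 0, 0, 0, 255, 0, 0, 0, 0, 255, 0, 0, 0, 0, 255, 0, 0, 0, 0, 255, 0, 0, 0, 0, 255, 0, 0, 0, 0])

```text
t: 22.65
ee_pos: [607.2, 103.0, 126.7]
orientation: [-3.059, -0.708, 0.001]
ft_force: [-0.4, -0.1, 0.2]
width: 0.3
```

```bash
python3 d.py 607 103 126 c scene side
```

```text
22.65 [607.2 103.  126.7] [-0.2 -0.   0.7]
```

View pics/scene_c.png

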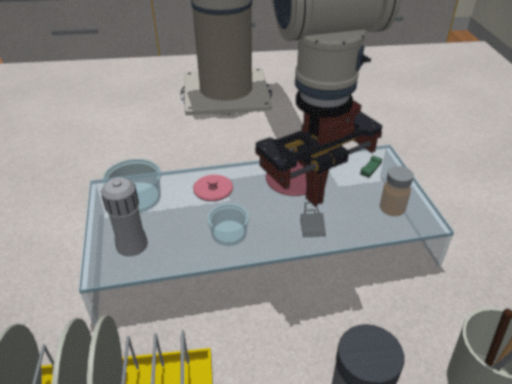

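View pics/side_c.png

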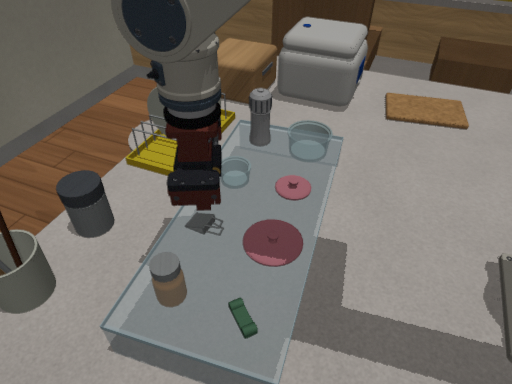

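The fingertips are still above the clip (scene 315,203; side 205,207), and everything on the riser is where it started. I'm handing the job in.

```bash
python3 -c "
from h import *
print(ctrl.close_job())"
```

```text
the job is handed in; nothing more can be done
None
```

I pointed with closed fingers at the small ramekin, then the small pink lid, then the steel clip, and finished still pointing at the clip. Each hold lasted about 3 s. I moved straight up and down over each target, and between targets the fingertips rose to 300 mm; the mill top is at 205 mm. The job took about 23 s of the 61 s allowed.

| Target | Fingertip position (x, y, z), mm | Height above the item's top |
|---|---|---|
| Small ramekin | (615, -30, 141) | 25 mm above the rim |
| Small lid | (501, -51, 127) | 26 mm above the knob |
| Clip | (607, 103, 127) | 26 mm above its highest part |

- **Nothing touched:** wrist force readings at the end of each move stayed at about 1 N, which is sensor noise. The last scene and side pictures show everything where it started.
- **Position agreement:** the camera views agreed to about 1 mm for the small lid. For the ramekin they differed by up to about 5 mm, and I used the middle of those values. The clip's middle is good to a few millimetres.
- **Checks that disagreed:** my first estimate of the ramekin rim height came out 4 mm low, and the rough check of the mill top was 10 mm low. I used the heights you gave instead.
- **At lifted height:** the first approach crossed near the large ramekin at 300 mm, but the fingertips never came down over it or over the larger lid.

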